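# Shut the stamp chest

## Robot

A 7-joint arm with a two-finger parallel gripper is mounted at the origin on a cart in front of the work surface, level with it; the furniture and walls round the work are solid. World frame = base frame: x ahead of the robot, y to its left, z up, the work surface at z = 0. Lengths are in m, angles in rad, forces in N, time in s.
With the tool pointing down it reaches from about 0.425 to 0.95 m from the base axis. Payload 4.7 kg.
Tool frame: the origin (TCP) lies midway between the tips of the shut fingers; the grasp point (between the pads) lies 19 mm behind it (arm.hold_point_z is the distance from the TCP to the grasp point, in m); x points along the fingers, y is the direction in which the jaws open and shut, and the axes are right-handed (so a half turn about x gives the same grasp; the last joint's range is limited). The gripper opens to 85 mm and grips with 20 to 120 N. Pads are 22 mm wide; open, the fingers measure 114 mm over their backs; the gripper's body (76 mm by 85 mm) begins 54 mm behind the grasp point. The pads swing forward as they close: fully open they stand 13 mm farther back than shut.
Start: joints at [-1.205, 0.469, -0.049, 1.532, 0.024, 1.141, -0.082], TCP at [0.26, 0.623, 0.231] pointing down, gripper open.
Joint ranges: [-2.59, 2.59], [-0.33, 1.99], [-1.39, 1.29], [0.1, 2.45], [-1.04, 4.18], [0.21, 1.99], [-2.66, 2.66]. Speed limits (rad/s): [2.57, 2.57, 3.14, 3.14, 3.14, 3.14, 3.14].

## Interface

Orientations are given as a unit quaternion [x, y, z, w].
In Python, from rig import arm gives the robot as it stands.
- The arm moves only by the tool jog_arm, never from a script. Its arguments are lists of equal length, an entry for each row: "offset": the shift along the tool's x, y, z in mm, a list of three; "rotation": the turn, a rotation vector about the tool's x, y, z in rad, a list of three; "grip": the closure, from 0 (fully open) to 1 (shut). In form: {"offset": [[tx, ty, tz], ...], "rotation": [[rx, ry, rz], ...], "grip": [grip, ...]}. A call has 1 to 20 rows; each row shifts and turns the commanded pose from where the row before left it, along the tool's axes as they then stand; what a row does not reach is not made up. A row lasts 1/10 s, in which the tool goes at most 50 mm and 8.59 degrees, less where a joint would pass 70% of its speed; a pose out of reach is approached as far as the arm can. A call is refused whole if a number of a shift passes 50 or a number of a turn 0.15, either way. A call with a gripper value outside its range is refused whole. The fingers move at their own pace and stop on an object; "newtons" is the grip in N (left out, the last holds). Time passes only in rows, so rows that do not move let the fingers close. It gives the time, the measured TCP pose, the force and the opening at its end, in the units of the state.
- arm.observe(): the state, without advancing time (a new reading comes with each control period).
- arm.camera(name): name is "scene" or "top" or "wrist"; returns (picture, depth): 480x640x3 uint8, red, green, blue; 480x640 float32, m along the optical axis (not along the pixel's ray), 0 where there is no reading.
- arm.camera_model(name): a dict with "camera_matrix" (3x3 intrinsics, pixels), "extrinsics" (4x4, takes a point from camera to world coordinates). Camera axes: x right, y down, z forward; pixel columns grow to the right and rows downward; lengths in m; the calibration is good to about 2 mm. A picture is of the moment at which its call begins: read the wrist's pose just before it. camera_model takes no time and is no camera call; for the wrist camera it gives the pose at the moment of the call.
- arm.hand_in(): hands the job in, once; it reports no verdict.
The state is a dict: "clock": time; "q": joint angles; "qd": joint speeds; "joint_efforts": joint torques, N m; "tool_pos": TCP position; "tool_rot": TCP orientation; "contact_force": force on the tool from outside, world axes, zero at the start; "moment": the same for the moment, N m; "grip_width": opening from 0.0 (shut) to 1.0 (fully open).
Only numpy, scipy, OpenCV 4.12 (cv2) and the standard library are available. Lean on these libraries where they do the work, as an engineer would, in place of code of your own. Each camera call takes 0.05 s, during which the arm holds its last target. There are 200 camera calls.

## Task

Close up the little wooden stamp chest: with your fingertips push both drawers fully home, and only then push the wooden turn-button round with a fingertip until it lies level across the two drawer fronts (either way round will do). Grip, pick up or pull out nothing, leave the things standing round and on the chest where they are, and finish with the hand clear of everything.

Things in the scene. Friction and masses are not known exactly. Their poses are not given: they have to be found in the camera images.
- chest: Fixed low wooden chest with two drawers side by side, 160 mm deep (its x), 300 mm wide (its y), 100 mm high (top board 164 x 306 mm). Origin: centre of its underside, on the table; x points from its front to its back, y to its left as seen by one who faces its front, z up. The front face is the plane x = -80 mm; the drawers sit flush in it when shut, one each side of a 44 mm wide post at y = 0. The top is at z = 100 mm.
- left_drawer (a joint): Opening of the left drawer in m: 0 fully shut (front flush), 0.12 fully out; it slides straight along the chest's -x as it opens. It stays where it is left; some 1 to 2 N push it. Its front is 112 mm wide, 68 mm high (z 18 to 86 mm) and 12 mm thick, centred at chest y = +80 mm. Wooden stamps stand in it, no higher than the drawer opening.
- right_drawer (a joint): The same for the right drawer, centred at chest y = -80 mm. Clay test tiles lie in it.
- left_drawer_knob (a point): Middle of the flat front end of the left drawer's turned wooden knob: 52 mm above the table, 24 mm in front of the drawer front, at the middle of its width. The knob is 22 mm across (flat end 16 mm). It moves with the drawer; axes as the chest's.
- right_drawer_knob (a point): The same for the right drawer's knob.
- turn_button (a joint): Angle in rad of the wooden turn-button, a 100 x 16 x 14 mm bar that turns about a pin through its middle, on the front of the post between the drawers: 0 upright (clear of both drawers), +1.571 level with its top end gone to the right (chest -y, clockwise for one who faces the chest), -1.571 level with its top end gone to the left (chest +y); stops at both of those. Stiff enough to stay where it is left; about 1 to 2 N at its end turns it.
- button_pivot (a point): Centre of the turn-button, on its pin: chest x = -96 mm, y = 0, z = 55 mm. The bar is 14 mm thick, so it fills x = -103 to -89 mm, 9 mm in front of the chest's face. Axes are the turn-button's own: x as the chest's, z along the bar to the end that is up when the joint reads 0.
- button_top (a point): End of the turn-button that is up when the joint reads 0: 50 mm from the pivot along the bar.
- tape_roll: Roll of paper tape, 64 mm across, 24 mm high, lying on top of the chest near the back, to the left. Origin under its centre. A bystander, loose; leave it where it is.
- beaker: Pale beaker, 70 mm across, 78 mm high, standing on top of the chest near the back, to the right. Origin under its centre. A bystander, loose; leave it where it is.
- dark_mug: Dark mug, about 103 mm across, 155 mm with its handle, 133 mm high, to the right of the chest. Origin near the centre of its underside. A bystander, loose; leave it where it is.
- loose_stamp: Turned wooden stamp standing on its face, 26 mm across, 60 mm high, left of the left drawer. Origin under its centre. A bystander, loose; leave it where it is.
- loose_tile: Clay test tile, 55 x 38 x 7 mm, flat on the table in front of the chest. Origin under its centre. A bystander, loose; leave it where it is.

How it is judged:
By the outcome, as a careful person would: the job done as asked, in the order asked, and still so for the second after the job is handed in, with the robot touching nothing.
It also fails if it takes over 61 s, if anything falls off the work surface, if the arm or the gripper's body presses on something with over 40 N, if the wrist force passes 120 N, or if a joint passes its speed limit or range.

## Working session

There is one attempt and no reset: what is moved stays moved. The work goes in short steps, Python scripts to look and compute and a tool call to move; the robot and the scene stay as the last step left them, time stands still between calls to the robot, and variables do not carry over. Pictures are saved under pics/ and viewed, about 8 in all and at most 12, crops included, and the job is handed in when it is done.

Besides the shell and the picture viewer there is one more tool, called after "Call:" in YAML: its name, and indented under it one key for each argument. jog_arm: Moves the arm, as the interface text tells. Its arguments: {"type":"object","properties":{"offset":{"type":"array","items":{"type":"array","items":{"type":"number"}}},"rotation":{"type":"array","items":{"type":"array","items":{"type":"number"}}},"grip":{"type":"array","items":{"type":"number"}},"newtons":{"type":"number"}},"required":["offset","rotation","grip"]}

```bash
mkdir -p pics; cat > h.py <<'E'
import numpy as np,cv2
from rig import arm
from scipy.spatial.transform import Rotation as R
def snap(n,f):
    p,d=arm.camera(n); m=arm.camera_model(n)
    cv2.imwrite(f'pics/{f}.png',p[:,:,::-1]); np.savez(f'pics/{f}.npz',p=p,d=d,K=m['camera_matrix'],E=m['extrinsics'])
def pt(f,u,v,r=1):
    z=np.load(f'pics/{f}.npz');D=z['d'][v-r:v+r+1,u-r:u+r+1];D=D[D>0]
    d=np.median(D) if len(D) else np.nan
    K=np.array(z['K']);c=np.linalg.inv(K)@[u,v,1]*d
    return (np.array(z['E'])@np.append(c,1))[:3]
E
python3 - <<'E'
from h import *
snap('scene','s1');snap('top','t1')
o=arm.observe();print(o)
E
```

```text
{'clock': 0.1, 'q': array([-1.20489013,  0.46934385, -0.0485882 ,  1.53357435,  0.02409792,
        1.14103406, -0.08231453]), 'qd': array([ 0.00137751, -0.00302415, -0.00064559, -0.00431071, -0.00152722,
        0.00132894,  0.0015258 ]), 'joint_efforts': array([ 4.38140441e-04, -5.11517823e+01, -4.72744473e-02, -2.38389552e+01,
        1.07313393e-02,  4.34389294e-03,  1.44806825e-05]), 'tool_pos': array([0.25941018, 0.62258254, 0.23037782]), 'tool_rot': array([ 0.13805844,  0.69347494, -0.13929674,  0.69327396]), 'contact_force': array([0.08969052, 0.0218997 , 0.10586058]), 'moment': array([ 0.01899353, -0.02228667, -0.00592803]), 'grip_width': 1.0002159877832388}
```

View pics/s1.png

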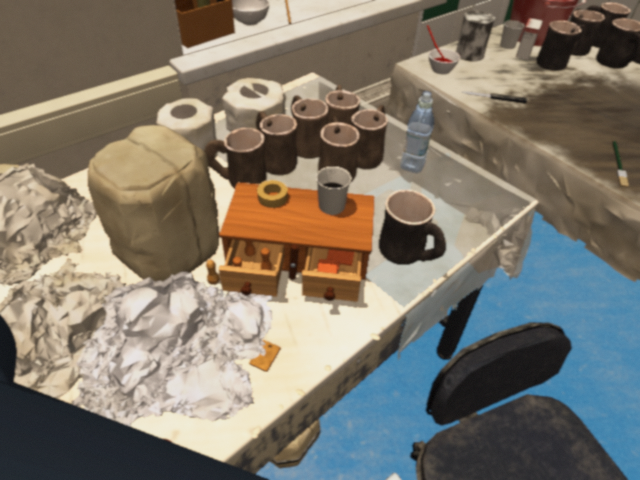

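View pics/t1.png

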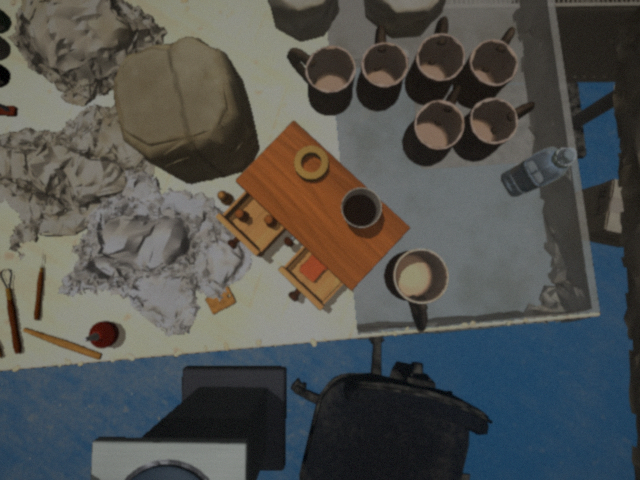

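The scene view shows both drawers out, the stamp left of the left drawer, and the tile in front. In the top view the chest top has corners at about (292,121), (410,228), (352,291) and (238,180), with knobs at about (233,243) and (293,296).

```bash
python3 - <<'E'
from h import *
np.set_printoptions(precision=4,suppress=True)
z=np.load('pics/t1.npz');print(z['K'],z['E'])
for n,u,v in [('BL',294,125),('BR',406,228),('FR',352,286),('FL',242,180),('kL',233,243),('kR',293,296),('stamp',223,196),('tile',220,300),('tape',300,155),('mug rim',397,270),('btn',289,241),('bag',200,170),('foil',220,240),('foil2',180,240),('foil3',235,260),('foil4',140,235)]: print(n,pt('t1',u,v))
# chest top fit: points with z ~0.1, minAreaRect
d=z['d'];v,u=np.mgrid[:480,:640];K=z['K'];P=np.stack([(u-K[0,2])/K[0,0]*d,(v-K[1,2])/K[1,1]*d,d,np.ones_like(d)],-1)@z['E'].T
m=(abs(P[...,2]-.1)<.006)&(d>0)&(u>230)&(u<415)&(v>115)&(v<295)
m=m.astype(np.uint8);m=cv2.morphologyEx(m,cv2.MORPH_OPEN,np.ones((5,5)))
n,l,s,c=cv2.connectedComponentsWithStats(m);i=1+s[1:,4].argmax()
q=P[l==i][:,:2].astype(np.float32);r=cv2.minAreaRect(q*1000);print(r,cv2.boxPoints(r),P[l==i][:,2].mean())
E
```

```text
[[451.4834   0.     315.1896]
 [  0.     451.4834 237.1714]
 [  0.       0.       1.    ]] [[ 0.0044 -0.9965  0.083   0.4915]
 [-0.9997 -0.0022  0.0257 -0.3247]
 [-0.0254 -0.0831 -0.9962  0.9471]
 [ 0.      0.      0.      1.    ]]
BL [ 0.7792 -0.2611  0.0987]
BR [ 0.5797 -0.4733  0.1003]
FR [ 0.471  -0.3719  0.1006]
FL [ 0.6713 -0.1626  0.1005]
kL [ 0.5533 -0.1396  0.062 ]
kR [ 0.4501 -0.2592  0.0628]
stamp [ 0.6478 -0.1169  0.0585]
tile [ 0.4385 -0.1036  0.0082]
tape [ 0.7132 -0.2746  0.1245]
mug rim [ 0.502  -0.4695  0.011 ]
btn [ 0.5545 -0.2539  0.1035]
bag [ 0.6866 -0.0865  0.1187]
foil [ 0.5611 -0.1077  0.0368]
foil2 [ 0.5543 -0.0541  0.1233]
foil3 [ 0.5206 -0.139   0.0362]
foil4 [0.5601 0.0049 0.1613]
((625.9950561523438, -315.20904541015625), (306.3726806640625, 164.3672637939453), 46.78193664550781) [[ 461.205  -370.5666]
 [ 580.9882 -483.1215]
 [ 790.785  -259.8515]
 [ 671.002  -147.2966]] 0.09996499388974905
```

```bash
cat >> h.py <<'E'
C=np.array([.626,-.3152,0]);XC=np.array([.7287,-.6848,0]);YC=np.array([.6848,.7287,0])
CR=np.stack([XC,YC,[0,0,1]],1)  # chest axes in world
def cloud(f):
    z=np.load(f'pics/{f}.npz');d=z['d'];v,u=np.mgrid[:480,:640];K=z['K']
    P=np.stack([(u-K[0,2])/K[0,0]*d,(v-K[1,2])/K[1,1]*d,d,np.ones_like(d)],-1)@z['E'].T
    return P[d>0][:,:3]
def st():
    o=arm.observe();T=R.from_quat(o['tool_rot']).as_matrix()
    print('t %.2f'%o['clock'],'chest',np.round((o['tool_pos']-C)@CR*1000,1),'tool axes in chest\n',np.round(CR.T@T,3),'F chest',np.round(CR.T@o['contact_force'],2),'w',round(o['grip_width'],2))
    return o,T
E
python3 - <<'E'
from h import *
o,T=st();print(o['tool_pos'],'T',np.round(T,3))
W=np.stack([-np.array([0,0,1.]),YC,XC],1)
print('rotvec tool to target',R.from_matrix(T.T@W).as_rotvec())
P=(cloud('t1')-C)@CR*1000
print('height map rows x -300..-80, cols y -60..200')
print('      ',list(range(-60,220,20)))
for x in range(-320,-80,20):
    r=[]
    for y in range(-60,220,20):
        m=(abs(P[:,0]-x)<10)&(abs(P[:,1]-y)<10);r.append(int(P[m,2].max()) if m.any() else -1)
    print(x,r)
E
```

```text
t 0.10 chest [-909.3  432.3  230.4] tool axes in chest
 [[ 0.001 -0.352  0.936]
 [-0.002  0.936  0.352]
 [-1.    -0.002  0.   ]] F chest [0.05 0.08 0.11] w 1.0
[0.25941018 0.62258254 0.23037782] T [[-0.001  0.385  0.923]
 [-0.002  0.923 -0.385]
 [-1.    -0.002  0.   ]]
rotvec tool to target [0.35955179 0.00038277 0.00174217]
height map rows x -300..-80, cols y -60..200
       [-60, -40, -20, 0, 20, 40, 60, 80, 100, 120, 140, 160, 180, 200]
-320 [4, 5, 3, 3, 9, 18, 23, 21, 18, 47, 144, 144, 165, 183]
-300 [3, 3, 4, 7, 9, 10, 11, 22, 19, 153, 155, 148, 181, 183]
-280 [2, 4, 4, 10, 15, 14, 12, 17, 63, 153, 152, 150, 176, 182]
-260 [4, 6, 5, 10, 12, 28, 37, 43, 33, 144, 151, 151, 166, 170]
-240 [4, 3, 4, 4, 6, 35, 37, 47, 49, 124, 144, 146, 155, 153]
-220 [3, 3, 3, 4, 12, 33, 43, 47, 47, 47, 128, 136, 144, 139]
-200 [3, 3, 3, 4, 10, 35, 43, 49, 46, 42, 83, 114, 129, 117]
-180 [3, 5, 4, 4, 7, 17, 56, 64, 38, 33, 22, 27, 30, 25]
-160 [55, 4, 3, 3, 88, 89, 89, 89, 88, 88, 89, 24, 24, 23]
-140 [88, 88, 88, 3, 86, 89, 88, 88, 88, 87, 87, 51, 19, 19]
-120 [47, 65, 64, 3, 64, 65, 27, 27, 81, 78, 64, 62, 59, 231]
-100 [47, 64, 104, 107, 65, 73, 80, 26, 26, 65, 65, 16, 4, 254]
```

Call:
jog_arm:
  offset:
    - [-25,0,0]
    - [-25,0,0]
    - [-30,0,0]
    - [0,-9,29]
    - [0,-9,29]
    - [0,-9,29]
    - [0,-9,29]
    - [0,-9,29]
    - [0,-9,29]
    - [0,-9,29]
    - [0,-9,29]
    - [0,-9,29]
    - [0,-9,29]
    - [0,-9,29]
    - [0,-9,29]
    - [0,-9,29]
    - [0,-9,29]
    - [0,-9,29]
    - [0,-9,29]
    - [0,0,0]
  rotation:
    - [0.12,0,0]
    - [0.12,0,0]
    - [0.12,0,0]
    - [0,0,0]
    - [0,0,0]
    - [0,0,0]
    - [0,0,0]
    - [0,0,0]
    - [0,0,0]
    - [0,0,0]
    - [0,0,0]
    - [0,0,0]
    - [0,0,0]
    - [0,0,0]
    - [0,0,0]
    - [0,0,0]
    - [0,0,0]
    - [0,0,0]
    - [0,0,0]
    - [0,0,0]
  grip: [1,1,1,1,1,1,1,1,1,1,1,1,1,1,1,1,1,1,1,1]
  newtons: 20

```text
clock: 2.1
tool_pos: [0.5008, 0.1952, 0.3111]
tool_rot: [0.263, 0.656, -0.264, 0.657]
contact_force: [0.6, 0.6, 0.1]
grip_width: 0.002
```

```bash
python3 -c "
from h import *
st()"
```

```text
t 2.10 chest [-440.7  286.2  311.1] tool axes in chest
 [[ 0.002  0.009  1.   ]
 [-0.001  1.    -0.009]
 [-1.    -0.001  0.002]] F chest [0.04 0.8  0.06] w 0.0
```

Call:
jog_arm:
  offset:
    - [0,-24,14]
    - [0,-24,14]
    - [0,-24,14]
    - [0,-24,14]
    - [0,-24,14]
    - [0,-24,14]
    - [0,-24,14]
    - [0,-24,14]
    - [0,-24,14]
    - [0,-24,14]
    - [0,-24,14]
    - [0,-24,14]
    - [0,-24,14]
    - [0,-24,14]
    - [0,0,0]
    - [0,0,0]
    - [0,0,0]
    - [0,0,0]
  rotation:
    - [0,0,0]
    - [0,0,0]
    - [0,0,0]
    - [0,0,0]
    - [0,0,0]
    - [0,0,0]
    - [0,0,0]
    - [0,0,0]
    - [0,0,0]
    - [0,0,0]
    - [0,0,0]
    - [0,0,0]
    - [0,0,0]
    - [0,0,0]
    - [-0.01,-0.12,0]
    - [0,-0.12,0]
    - [0,-0.11,0]
    - [0,0,0]
  grip: [1,1,1,1,1,1,1,1,1,1,1,1,1,1,1,1,1,1]

```text
clock: 3.9
tool_pos: [0.4093, -0.1763, 0.3099]
tool_rot: [0.207, 0.535, -0.296, 0.763]
contact_force: [-0.6, 0.4, -0.4]
grip_width: -0.001
```

```bash
python3 -c "
from h import *
print(st()[0]['q'])
snap('wrist','w1')"
```

```text
t 3.90 chest [-253.   -47.2  309.9] tool axes in chest
 [[ 0.341 -0.014  0.94 ]
 [ 0.004  1.     0.014]
 [-0.94  -0.001  0.341]] F chest [-0.73 -0.16 -0.36] w -0.0
[-0.32389693 -0.19728732  0.4379993   2.15288672  0.362358    0.91066003
  0.76251014]
```

View pics/w1.png

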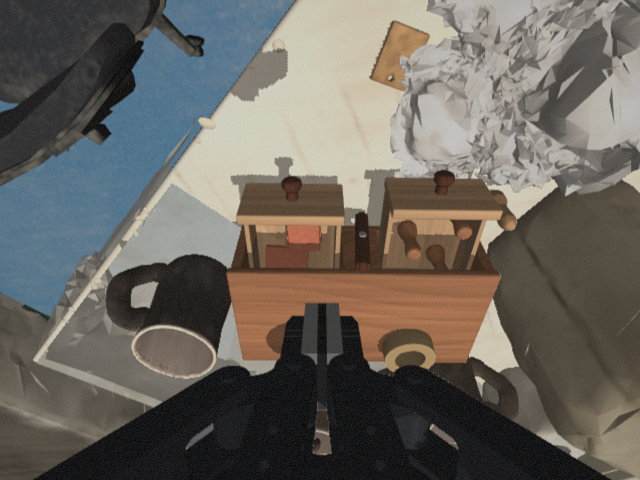

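Wrist view: right drawer on the left (knob at (291,187)), left drawer on the right (knob at (443,180)). The button is upright at (362,240), the tile is at (400,55), and the foil stands beyond the left knob. The camera sits on the robot side of the hand.

```bash
python3 - <<'E'
from h import *
P=(cloud('w1')-C)@CR*1000
m=abs(P[:,2]-100)<4;m&=(abs(P[:,0])<95)&(abs(P[:,1])<170);q=P[m]
print('top z',np.median(q[:,2]),'xmin',np.percentile(q[:,0],[.5,2]),'y',np.percentile(q[:,1],[.3,99.7]))
for a in(-110,-50,50,110):
    s=q[abs(q[:,1]-a)<15];print('edge x at y',a,np.percentile(s[:,0],1.5))
for s in(-1,1):
    k=(P[:,0]<-100)&(P[:,0]>-165)&(abs(P[:,1]-s*80)<56)&(P[:,2]>82)&(P[:,2]<92)
    print('front',s,np.percentile(P[k],[2,98],axis=0).round(1))
print('cam chest',(arm.camera_model('wrist')['extrinsics'][:3,3]-C)@CR*1000)
k=(abs(P[:,1])<20)&(P[:,0]<-83)&(P[:,0]>-115)&(P[:,2]>101);print('btn',np.percentile(P[k],[2,50,98],axis=0).round(1))
E
```

```text
top z 100.80936771529358 xmin [-82.37659291 -81.64881773] y [-151.17609414  168.30790657]
edge x at y -110 -81.88453255094578
edge x at y -50 -82.35894037307571
edge x at y 50 -81.74261205802576
edge x at y 110 -81.17457417624176
front -1 [[-149.8 -132.5   82.5]
 [-138.2  -26.7   88.1]]
front 1 [[-159.2   26.2   82.4]
 [-147.7  133.5   88.1]]
cam chest [-378.84058817  -49.10824655  416.46213876]
btn [[-102.8   -9.5  101.5]
 [ -98.1   -2.5  104.4]
 [ -90.2    5.2  106.8]]
```

Call:
jog_arm:
  offset:
    - [26,0,-1]
    - [26,0,-1]
    - [26,0,-1]
    - [26,0,-1]
    - [26,0,-1]
    - [26,0,-1]
    - [26,0,-1]
    - [26,0,-1]
    - [26,0,0]
    - [26,0,0]
    - [0,0,0]
  rotation:
    - [0,0,0.0]
    - [0,0,0]
    - [0,0,0]
    - [0,0,0]
    - [0,0,0]
    - [0,0,0]
    - [0,0,0]
    - [0,0,0]
    - [0,0,0]
    - [0,0,0]
    - [0.014,0,0]
  grip: [1,1,1,1,1,1,1,1,1,1,1]

```text
clock: 5.05
tool_pos: [0.4679, -0.2347, 0.0705]
tool_rot: [0.212, 0.535, -0.305, 0.759]
contact_force: [-0.8, 0.1, 0.9]
grip_width: -0.0
```

```bash
python3 -c "
from h import *
st()"
```

```text
t 5.05 chest [-170.3  -49.6   70.5] tool axes in chest
 [[ 0.338  0.007  0.941]
 [-0.007  1.    -0.005]
 [-0.941 -0.005  0.338]] F chest [-0.64 -0.42  0.87] w -0.0
```

Call:
jog_arm:
  offset:
    - [3.7,1,4]
    - [3.7,1,4]
    - [2.7,1,4.4]
    - [1.7,0,4.7]
    - [1.7,0,4.7]
    - [1.7,0,4.7]
    - [1.7,0,4.7]
    - [1.7,0,4.7]
    - [1.7,0,4.7]
    - [1.7,0,4.7]
    - [1.7,0,4.7]
    - [1.7,0,4.7]
    - [1.7,0,4.7]
    - [1.7,0,4.7]
    - [0,0,0]
  rotation:
    - [0,0,0]
    - [0,0,0]
    - [0,0,0]
    - [0,0,0]
    - [0,0,0]
    - [0,0,0]
    - [0,0,0]
    - [0,0,0]
    - [0,0,0]
    - [0,0,0]
    - [0,0,0]
    - [0,0,0]
    - [0,0,0]
    - [0,0,0]
    - [0,0,0]
  grip: [1,1,1,1,1,1,1,1,1,1,1,1,1,1,1]

```text
clock: 6.55
tool_pos: [0.5215, -0.2802, 0.0678]
tool_rot: [0.212, 0.533, -0.304, 0.761]
contact_force: [0.3, 0.0, 0.1]
grip_width: 0.003
```

```bash
python3 -c "
from h import *
st()"
```

```text
t 6.55 chest [-100.1  -46.    67.8] tool axes in chest
 [[ 0.342  0.005  0.94 ]
 [-0.004  1.    -0.004]
 [-0.94  -0.002  0.342]] F chest [0.2  0.26 0.13] w 0.0
```

Call:
jog_arm:
  offset:
    - [1,0,2.8]
    - [1,0,2.8]
    - [0.7,0,1.9]
    - [0,0,0]
  rotation:
    - [0,0,0]
    - [0,0,0]
    - [0,0,0]
    - [0,0,0]
  grip: [1,1,1,1]

```text
clock: 6.95
tool_pos: [0.5268, -0.2852, 0.0677]
tool_rot: [0.212, 0.533, -0.304, 0.76]
contact_force: [-1.0, 0.3, -0.0]
grip_width: -0.001
```

```bash
python3 -c "
from h import *
st()
snap('wrist','w2')"
```

```text
t 6.95 chest [-92.8 -46.1  67.7] tool axes in chest
 [[ 0.342  0.005  0.94 ]
 [-0.004  1.    -0.004]
 [-0.94  -0.003  0.342]] F chest [-0.9  -0.5  -0.05] w -0.0
```

View pics/w2.png

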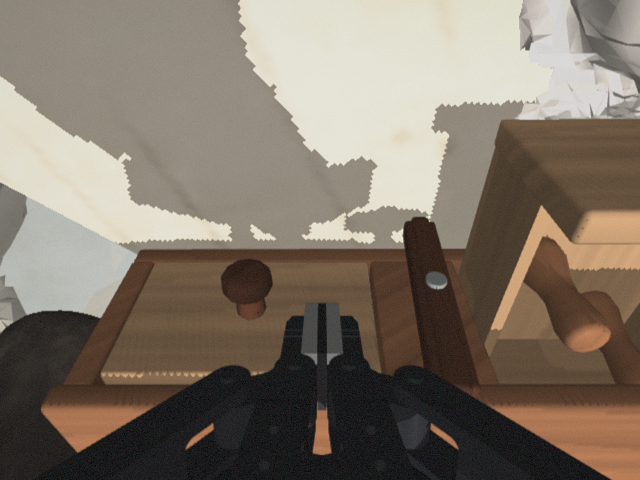

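Wrist view: the right drawer is about shut (knob (247,285)); the fingertip is on its front at (322,320). I'll press on until the force shows it is home.

Call:
jog_arm:
  offset:
    - [0.5,0,1.4]
    - [0.5,0,1.4]
    - [0.5,0,1.4]
    - [0,0,0]
  rotation:
    - [0,0,0]
    - [0,0,0]
    - [0,0,0]
    - [0,0,0]
  grip: [1,1,1,1]

```text
clock: 7.4
tool_pos: [0.5291, -0.2872, 0.0674]
tool_rot: [0.212, 0.534, -0.304, 0.76]
contact_force: [-3.9, 3.1, 3.9]
grip_width: -0.002
```

Call:
jog_arm:
  offset:
    - [0.5,0,1.4]
    - [0.5,0,1.4]
    - [0,0,0]
  rotation:
    - [0,0,0]
    - [0,0,0]
    - [0,0,0]
  grip: [1,1,1]

```text
clock: 7.7
tool_pos: [0.5292, -0.2874, 0.0665]
tool_rot: [0.212, 0.537, -0.304, 0.758]
contact_force: [-9.7, 8.0, 8.6]
grip_width: -0.0
```

```bash
python3 -c "
from h import *
st()"
```

```text
t 7.70 chest [-89.6 -46.   66.5] tool axes in chest
 [[ 0.334  0.004  0.942]
 [-0.006  1.    -0.002]
 [-0.942 -0.005  0.334]] F chest [-12.52  -0.85   8.55] w -0.0
```

Call:
jog_arm:
  offset:
    - [-4,0,-11.3]
    - [-4,0,-11.3]
    - [-4,0,-11.3]
    - [-4,0,-11.3]
    - [-4,0,-11.3]
    - [-4,0,-11.3]
    - [-4,0,-11.3]
    - [-4,0,-11.3]
    - [0,22,0]
    - [0,22,0]
    - [0,22,0]
    - [0,22,0]
    - [0,0,0]
    - [0,0,0]
  rotation:
    - [0,0,0]
    - [0,0,0]
    - [0,0,0]
    - [0,0,0]
    - [0,0,0]
    - [0,0,0]
    - [0,0,0]
    - [0,0,0]
    - [0,0,0]
    - [0,0,0]
    - [0,0,0]
    - [0,0,0]
    - [0,0,0]
    - [0,0,0]
  grip: [1,1,1,1,1,1,1,1,1,1,1,1,1,1]

```text
clock: 9.1
tool_pos: [0.5226, -0.1597, 0.0666]
tool_rot: [0.211, 0.534, -0.304, 0.76]
contact_force: [-1.1, -0.8, -0.4]
grip_width: -0.001
```

```bash
python3 -c "
from h import *
st()"
```

```text
t 9.10 chest [-181.8   42.5   66.6] tool axes in chest
 [[ 0.341  0.004  0.94 ]
 [-0.004  1.    -0.003]
 [-0.94  -0.003  0.341]] F chest [-0.24 -1.3  -0.44] w -0.0
```

Call:
jog_arm:
  offset:
    - [1.7,0,4.7]
    - [1.7,0,4.7]
    - [1.7,0,4.7]
    - [1.7,0,4.7]
    - [1.7,0,4.7]
    - [1.7,0,4.7]
    - [1.7,0,4.7]
    - [1.7,0,4.7]
    - [1.7,0,4.7]
    - [1.7,0,4.7]
    - [1.7,0,4.7]
    - [1.7,0,4.7]
    - [1.7,0,4.7]
    - [1.7,0,4.7]
    - [1.7,0,4.7]
    - [1.7,0,4.7]
    - [0.5,0,1.4]
    - [0.5,0,1.4]
    - [0.5,0,1.4]
    - [0,0,0]
  rotation:
    - [0,0,0]
    - [0,0,0]
    - [0,0,0]
    - [0,0,0]
    - [0,0,0]
    - [0,0,0]
    - [0,0,0]
    - [0,0,0]
    - [0,0,0]
    - [0,0,0]
    - [0,0,0]
    - [0,0,0]
    - [0,0,0]
    - [0,0,0]
    - [0,0,0]
    - [0,0,0]
    - [0,0,0]
    - [0,0,0]
    - [0,0,0]
    - [0,0,0]
  grip: [1,1,1,1,1,1,1,1,1,1,1,1,1,1,1,1,1,1,1,1]

```text
clock: 11.1
tool_pos: [0.5848, -0.2182, 0.0671]
tool_rot: [0.212, 0.533, -0.304, 0.761]
contact_force: [-0.4, 0.0, -0.5]
grip_width: -0.002
```

Call:
jog_arm:
  offset:
    - [0.5,0,1.4]
    - [0.5,0,1.4]
    - [0.5,0,1.4]
    - [0.5,0,1.4]
    - [0.5,0,1.4]
    - [0,0,0]
  rotation:
    - [0,0,0]
    - [0,0,0]
    - [0,0,0]
    - [0,0,0]
    - [0,0,0]
    - [0,0,0]
  grip: [1,1,1,1,1,1]

```text
clock: 11.7
tool_pos: [0.5896, -0.2228, 0.0668]
tool_rot: [0.212, 0.534, -0.304, 0.76]
contact_force: [-3.4, 3.4, 3.6]
grip_width: -0.001
```

```bash
python3 -c "
from h import *
st()"
```

```text
t 11.70 chest [-89.8  42.4  66.8] tool axes in chest
 [[ 0.34   0.004  0.94 ]
 [-0.004  1.    -0.003]
 [-0.94  -0.003  0.341]] F chest [-4.8   0.11  3.57] w -0.0
```

Call:
jog_arm:
  offset:
    - [0.5,0,1.4]
    - [0.5,0,1.4]
    - [0,0,0]
  rotation:
    - [0,0,0]
    - [0,0,0]
    - [0,0,0]
  grip: [1,1,1]

```text
clock: 12.0
tool_pos: [0.5897, -0.223, 0.0661]
tool_rot: [0.212, 0.536, -0.304, 0.759]
contact_force: [-9.9, 8.2, 9.0]
grip_width: 0.003
```

Call:
jog_arm:
  offset:
    - [-5,0,-13.5]
    - [-5,0,-13.5]
    - [-5,0,-13.5]
    - [-10.3,-6,3.7]
    - [-10.3,-6,3.7]
    - [0,0,0]
    - [0,0,0]
  rotation:
    - [0,0,0]
    - [0,0,0]
    - [0,0,0]
    - [0,0,0]
    - [0,0,0]
    - [0,0,0]
    - [0,0,0]
  grip: [1,1,1,1,1,1,1]

```text
clock: 12.7
tool_pos: [0.5531, -0.2054, 0.0902]
tool_rot: [0.212, 0.532, -0.305, 0.761]
contact_force: [0.0, 0.3, -0.4]
grip_width: -0.0
```

```bash
python3 -c "
from h import *
st()
snap('wrist','w3')"
```

```text
t 12.70 chest [-128.3   30.1   90.2] tool axes in chest
 [[ 0.343  0.006  0.939]
 [-0.003  1.    -0.006]
 [-0.939 -0.001  0.343]] F chest [-0.2   0.23 -0.38] w -0.0
```

View pics/w3.png

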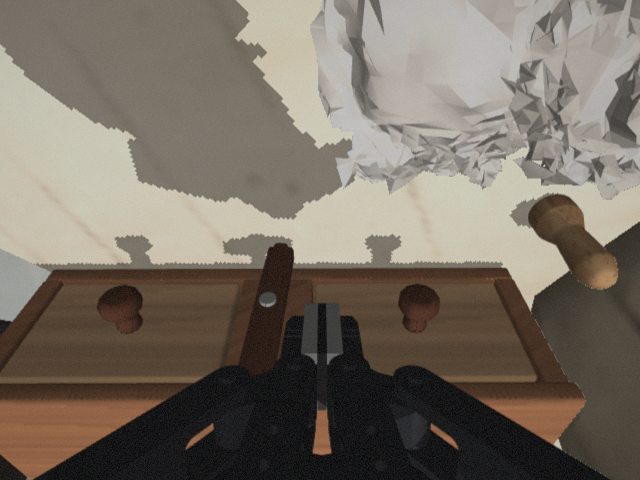

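Wrist view: both drawer fronts are flush (knobs (120,302) and (419,302)) and the button is upright at (268,300). The fingertip at (322,330) is to its left and the loose stamp at (575,240) is undisturbed. Next I move in beside the bar and push it round to the right.

Call:
jog_arm:
  offset:
    - [3.5,0,9.7]
    - [3.5,0,9.7]
    - [3.5,0,9.7]
    - [0,0,0]
    - [-0.5,-5,0.2]
    - [-0.5,-5,0.2]
    - [-0.5,-5,0.2]
    - [-0.5,-5,0.2]
    - [-0.5,-5,0.2]
    - [-0.5,-5,0.2]
    - [0,0,0]
  rotation:
    - [0,0,0]
    - [0,0,0]
    - [0,0,0]
    - [0,0,0]
    - [0,0,0]
    - [0,0,0]
    - [0,0,0]
    - [0,0,0]
    - [0,0,0]
    - [0,0,0]
    - [0,0,0]
  grip: [1,1,1,1,1,1,1,1,1,1,1]

```text
clock: 13.85
tool_pos: [0.5535, -0.2482, 0.0926]
tool_rot: [0.212, 0.533, -0.305, 0.76]
contact_force: [0.9, 0.3, 0.1]
grip_width: -0.002
```

```bash
python3 -c "
from h import *
st()
snap('wrist','w4')"
```

```text
t 13.85 chest [-98.8  -0.9  92.6] tool axes in chest
 [[ 0.341  0.006  0.94 ]
 [-0.005  1.    -0.005]
 [-0.94  -0.003  0.341]] F chest [0.45 0.83 0.12] w -0.0
```

View pics/w4.png

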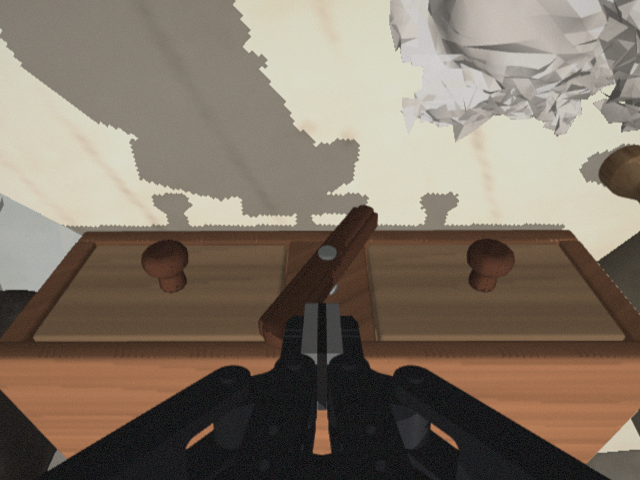

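The bar has turned about 35–40° (its top end is now at (270,325)) and the fingertip is on its left. I'll carry on along the arc.

Call:
jog_arm:
  offset:
    - [2.4,-4,-0.9]
    - [2.4,-4,-0.9]
    - [2.4,-4,-0.9]
    - [2.4,-4,-0.9]
    - [2.6,-1.8,-0.9]
    - [2.6,-1.8,-0.9]
    - [2.6,-1.8,-0.9]
    - [2.6,-1.8,-0.9]
    - [2.8,-1,-1]
    - [2.8,-1,-1]
    - [0,0,0]
  rotation:
    - [0,0,0]
    - [0,0,0]
    - [0,0,0]
    - [0,0,0]
    - [0,0,0]
    - [0,0,0]
    - [0,0,0]
    - [0,0,0]
    - [0,0,0]
    - [0,0,0]
    - [0,0,0]
  grip: [1,1,1,1,1,1,1,1,1,1,1]

```text
clock: 15.0
tool_pos: [0.5364, -0.2658, 0.0647]
tool_rot: [0.212, 0.534, -0.304, 0.76]
contact_force: [0.2, 0.2, 0.1]
grip_width: 0.001
```

Call:
jog_arm:
  offset:
    - [1.4,0,-0.5]
    - [1.4,0,-0.5]
    - [0,0,0]
  rotation:
    - [0,0,0]
    - [0,0,0]
    - [0,0,0]
  grip: [1,1,1]

```text
clock: 15.3
tool_pos: [0.5368, -0.266, 0.0633]
tool_rot: [0.212, 0.533, -0.304, 0.76]
contact_force: [-5.3, 1.7, 11.7]
grip_width: 0.001
```

```bash
python3 -c "
from h import *
st()
snap('wrist','w5')"
```

```text
t 15.30 chest [-98.7 -25.3  63.3] tool axes in chest
 [[ 0.342  0.005  0.94 ]
 [-0.004  1.    -0.004]
 [-0.94  -0.003  0.342]] F chest [-4.98 -2.37 11.71] w 0.0
```

View pics/w5.png

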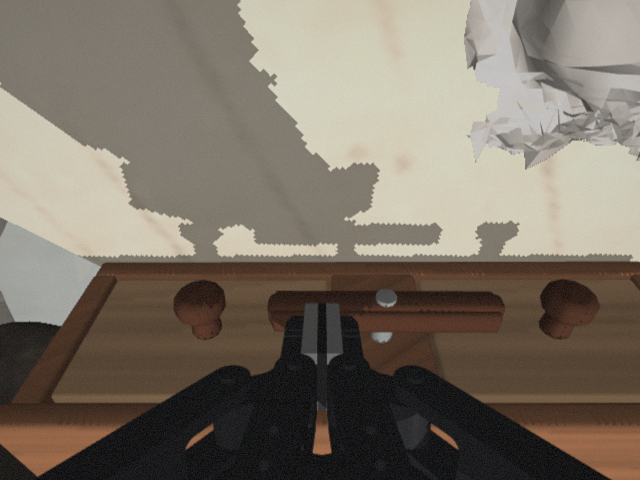

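The bar lies level, from (268,300) to (505,300), hard on its stop at about 12 N. I'll withdraw along the tool axis, up and back.

Call:
jog_arm:
  offset:
    - [-5,0,0]
    - [-15,0,0]
    - [-25,0,0]
    - [-25,0,0]
    - [-25,0,0]
    - [-25,0,0]
    - [-25,0,0]
    - [-25,0,0]
    - [-25,0,0]
    - [-25,0,0]
    - [0,0,0]
    - [0,0,0]
    - [0,0,0]
  rotation:
    - [0,0,0]
    - [0,0,0]
    - [0,0,0]
    - [0,0,0]
    - [0,0,0]
    - [0,0,0]
    - [0,0,0]
    - [0,0,0]
    - [0,0,0]
    - [0,0,0]
    - [0,0,0]
    - [0,0,0]
    - [0,0,0]
  grip: [1,1,1,1,1,1,1,1,1,1,1,1,1]

```text
clock: 16.65
tool_pos: [0.4822, -0.2136, 0.2679]
tool_rot: [0.212, 0.534, -0.304, 0.76]
contact_force: [-0.3, 0.4, -0.1]
grip_width: 0.003
```

```bash
python3 - <<'E'
from h import *
st();snap('wrist','w6');snap('scene','s2')
P=(cloud('w6')-C)@CR*1000
b=P[(P[:,0]<-92)&(P[:,0]>-106)&(abs(P[:,1])<56)&(P[:,2]>58)&(P[:,2]<70)]
print('bar',len(b),np.percentile(b,[2,98],axis=0).round(1))
for y in(-45,-30,30,45): print('bar top z at',y,np.median(b[abs(b[:,1]-y)<5][:,2]).round(1))
for s in(-1,1):
    k=P[(abs(P[:,1]-s*80)<40)&(P[:,0]<-60)&(P[:,0]>-115)&(P[:,2]>66)&(P[:,2]<84)];print('front x',s,np.percentile(k[:,0],[10,50,90]).round(1))
E
python3 -c "
import cv2
a=cv2.imread('pics/w6.png');b=cv2.imread('pics/s2.png')[130:330,180:460]
cv2.imwrite('pics/c.png',cv2.hconcat([cv2.resize(a,(400,300)),cv2.resize(b,(400,300))]))"
```

```text
t 16.65 chest [-174.4  -24.4  267.9] tool axes in chest
 [[ 0.34   0.005  0.94 ]
 [-0.005  1.    -0.003]
 [-0.941 -0.004  0.34 ]] F chest [-0.5   0.13 -0.12] w 0.0
bar 1303 [[-104.4  -45.9   58.2]
 [ -93.    47.    64. ]]
bar top z at -45 62.0
bar top z at -30 62.3
bar top z at 30 62.5
bar top z at 45 62.2
front x -1 [-82.  -81.4 -80.9]
front x 1 [-81.9 -81.4 -80.8]
```

View pics/c.png

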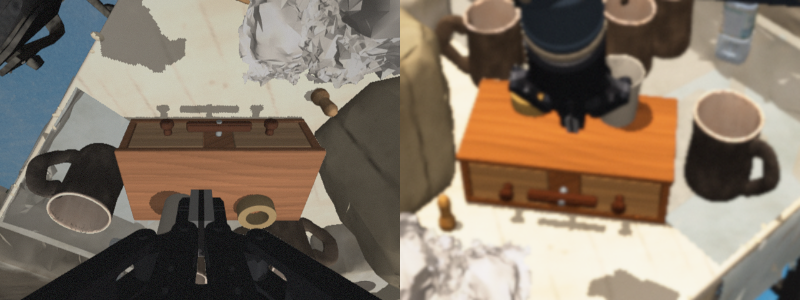

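The picture shows both drawers shut, the bar level, and the mug, stamp, tape and beaker standing. The hand is clear.

```bash
python3 -c "
from h import *
print(arm.hand_in())"
```

```text
the job is handed in; nothing more can be done
None
```

Both drawers are shut, the turn-button lies level across their fronts, and the job is handed in at about 17 s. I pushed the right drawer home with the shut fingertips, then the left, each until about 12 N of force showed it was on its stop. Only then did I turn the button with its top end going to the right, until it met its stop at about 12 N.

- **Drawers:** the last depth check puts both fronts at chest x of about -81.4 mm, equal to each other. That is 1.4 mm from the nominal -80 mm, within the 2 mm calibration.
- **Button:** the top of the bar is at z = 62.0 to 62.5 mm along its whole length, so it is level.
- **Hand:** it is clear, about 0.27 m up, and the measured contact force is about 0.
- **Things standing round:** the mug, stamp, tape roll and beaker were seen standing in the last pictures. The tile was outside those views, so I did not check it at the end, but the hand never went near it.

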